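Latch the end cover of a gasketed test enclosure

TASK

Close up the test enclosure: swing the latch's wire loop over the keeper on the end cover and drop its bar into the keeper's slot, so that it hooks under the lip. Then press the red-tipped lever down over centre until it lies fully flat, so that the cover stays drawn in towards its gasket, and let go. Feel your way: do not shove the cover outward, nor press hard on the keeper or the lever, and leave the other things on the desk where they are.

Things in the scene. Friction and masses are not known exactly. Their poses are not given: they have to be found in the camera images.
- enclosure: Grey die-cast enclosure (fixed) with a draw latch on its flat top, 68 mm up. Origin on the desk under the lever pivot; +x runs from the lever to the keeper on the end cover, +y across, z up. Fixed half: x -88 to +31 mm, 92 mm wide, then a black gasket to x = 38; then, after a gap, the blue end cover, x about 47 to 127, also 68 high, on guide rods.
- lever_pivot (a point): Fixed point on the lever's pivot pin (the pin runs along the enclosure's y), 90 mm above the desk, x = y = 0 in the enclosure's frame.
- lip_nominal (a point): NOMINAL edge of the keeper's lip (x 79.5, z 98.5 mm), fixed to the enclosure, NOT to the cover. The real cover and keeper rest up to 5 mm nearer to or farther from the lever: not measured. Keeper: dark steel, 30 mm wide in y. Its flat cap runs from 22 mm before this edge up to it, at this height; the last 5 mm are the lip, 4.5 mm thick, overhanging the hook face.
- slot_nominal (a point): NOMINAL middle of the keeper's slot mouth, at cap height (x 83.5, z 98.5 mm), with the same unknown shift as the lip. The slot is 8 mm wide in x and 13 mm deep, and runs 5 mm back under the lip to the hook face. Beyond it stands a guard rib, 7 mm thick, 7.5 mm taller than the cap: a bar slid outward along the cap stops against the rib and is then over the slot.
- lever (a joint): Angle of the steel lever with the red end, rad: 0 = flat, pointing to the enclosure's -x (hard stop); grows as it is swung up and over towards +x (1.57 upright, 2.3 stop). Stays where left (0.03 N m friction). 66 mm long from the pivot, 24 to 26 wide. Dead centre at about 0.3; below it the loaded loop holds it down. With the loop hooked, its end takes about 1 to 7 N.
- lever_tip (a point): Point on the face of the red lever end that is pressed: 60 mm from the pivot along the lever and 7 mm to the side that faces up when the lever is flat.
- loop (a joint): Angle of the wire loop against the lever, rad; 0 = as when latched; grows as the loop rises. Its pin sits on the lever, 22 mm from the pivot (at lever = 0: 21 mm to -x, 6.5 below). Stays where left (0.02 N m). The bar can be moved from about 69 to 100 mm from the lever pivot, swinging the lever along (takes 2 to 3 N).
- loop_bar (a point): Middle of the loop's end bar. The loop is a U of 6 mm round wire: legs 47 mm apart over their outsides (in y), 35 clear, 90 mm from pin to bar; the bar runs along the enclosure's y. Grip it from above across both legs close to the bar. Seated, the bar lies level with the lever pivot (90 mm up) against the hook face, under the lip.
- end_cover (a joint): How far the end cover is drawn in towards the fixed half, m: 0 = at rest; grows towards the fixed half (stop 0.016); negative when pushed outward. Springs on its guide rods resist with 2.2 N per mm either way (plus 1.5 N friction); pushing the cover outward by more than 4 mm overstrains them. With the latch properly closed it reads about 0.003 to 0.0135.
- stepper_motor: Small white and black stepper motor, 47 x 42 x 61 mm, standing on the desk; bystander. Origin at the centre of its underside.
- tape_black: Roll of black tape, 55 mm across, 19 mm high, lying flat; bystander. Origin at the centre of its underside.
- side_cutters: Side cutters with red grips, 122 mm long, 11 mm high; bystander. Origin at the centre of the underside.
- dev_board: Small black circuit board with connectors, 53 x 72 x 19 mm; bystander. Origin at the centre of its underside.

How it is judged (in metres and radians):
On the way:
1. the loop is hooked: while the lever is still up, it draws the cover in by more than 1 mm (value of joint end_cover above 0.001 m and value of joint lever above 0.35 rad), for 0.05 s.
At the end, for the whole second after the job is handed in: The lever lies flat (within 0.06 rad of its stop) and at rest, and the hooked loop holds the end cover drawn in by more than 2 mm, with nothing touching it (value of joint lever below 0.06 rad and value of joint end_cover above 0.002 m and velocity of joint lever below 0.05 rad/s).
It fails at once if the lever, once past dead centre (last 0.3 rad), is pressed with more than 30 N (value of joint lever below 0.3 rad and contact force between the fingers and enclosure above 30 N).
It fails at once if the loop's bar is pressed onto the keeper's cap and lip, or against its guard rib, with more than 30 N (contact force between loop_c2 and end_cover_c3 above 30 N or contact force between loop_c2 and end_cover_c5 above 30 N).
It fails at once if the end cover is pushed outward, away from the enclosure, by more than 4 mm (about 10 N) (value of joint end_cover below -0.004 m).
It fails at once if another thing on the desk (motor, tape roll, cutters or circuit board) is pushed more than 30 mm (distance of any of stepper_motor, tape_black, side_cutters, dev_board from where it was at the start of the episode above 0.03 m).
It also fails if it takes over 58 s, if anything falls off the work surface, if the arm or the gripper's body presses on something with over 40 N, if the wrist force passes 120 N, or if a joint passes its speed limit or range.

ROBOT

A 6-joint arm with a two-finger parallel gripper is mounted at the origin on the work surface; the furniture and walls round the work are solid. World frame = base frame: x ahead of the robot, y to its left, z up, the work surface at z = 0. Lengths are in m, angles in degrees, forces in N, time in s.
With the tool pointing down it reaches from about 0.35 to 0.925 m from the base axis. Payload 6.4 kg.
Tool frame: the origin (TCP) lies midway between the tips of the shut fingers; the grasp point (between the pads) lies 19 mm behind it; z points along the fingers, y is the direction in which the jaws open and shut (so a half turn about z gives the same grasp; the last joint's range is limited). The gripper opens to 85 mm and grips with 20 to 120 N. Pads are 22 mm wide; open, the fingers measure 114 mm over their backs; the gripper's body (76 mm by 85 mm) begins 54 mm behind the grasp point. The pads swing forward as they close: fully open they stand 13 mm farther back than shut.
Start: joints at [-80.392, 14.043, 89.255, -0, 76.702, -9.975], TCP at [0.218, -0.612, 0.231] pointing down, gripper open.
Joint ranges: [-179.41, 179.41], [-58.25, 129.5], [7.25, 145.43], [-54.29, 234.29], [11.92, 165.04], [-157.13, 157.13]. Speed limits (degrees/s): [147.25, 147.25, 180, 180, 180, 180].

INTERFACE

Orientations are given as [roll, pitch, yaw] about the fixed x, y, z axes, in that order (R = Rz(yaw) Ry(pitch) Rx(roll)).
In Python, from rig import observe, camera, finish_job gives the robot as it stands. The module is installed in compiled form; this text tells all that it offers.
- The arm moves only by the shell command python3 -m creep 'ROWS'. ROWS is JSON, a list of rows, each a list of 3 entries, a list of its own where there are three numbers: the shift along the tool's x, y, z scaled (see below), then the turn about the tool's z scaled (see below), then the opening, from -1 (shut) to 1 (fully open), so that 0 is half open. A call has 1 to 10 rows; each row shifts and turns the pose as measured when the row begins, along the tool's axes as they then stand; what a row does not reach is not made up. The controller multiplies each number of a shift by 0.03 m and each number of a turn by 0.5 rad. A row lasts 1/12 s, in which the tool goes at most 41.7 mm and 7.16 degrees, less where a joint would pass 70% of its speed; a pose out of reach is approached as far as the arm can. A call with a number of a shift or a turn outside -1 to 1 is refused whole. A call with a gripper value outside its range is refused whole. The fingers move at their own pace and stop on an object; the grip force is fixed at half the most. Time passes only in rows, so rows that do not move let the fingers close. It gives the time, the measured TCP pose, the force and the opening at its end, in the units of the state.
- observe(): the state, without advancing time (a new reading comes with each control period).
- camera(name): name is "scene" or "top"; returns a dict with "img" (420x560x3 uint8, red, green, blue), "range_z" (420x560 float32, m along the optical axis (not along the pixel's ray), 0 where there is no reading), "K" (3x3 intrinsics, pixels), "camera_from_world" (4x4, takes a point from world to camera coordinates). Camera axes: x right, y down, z forward; pixel columns grow to the right and rows downward; lengths in m; the calibration is good to about 2 mm. A picture is of the moment at which its call begins.
- finish_job(): hands the job in, once; it reports no verdict.
The state is a dict: "clock": time; "q": joint angles; "qd": joint speeds; "joint_torque": joint torques, N m; "ee_pos": TCP position; "tcp_rot": TCP orientation; "ft_force": force on the tool from outside, world axes, zero at the start; "moment": the same for the moment, N m; "grip_width": finger opening in m.
Only numpy, scipy, OpenCV 4.12 (cv2) and the standard library are available. Lean on these libraries where they do the work, as an engineer would, in place of code of your own. Each camera call takes 0.05 s, during which the arm holds its last target.

## Working session

There is one attempt and no reset: what is moved stays moved. The work goes in short steps, Python scripts to look and compute and a shell command to move; the robot and the scene stay as the last step left them, time stands still between calls to the robot, and variables do not carry over. Pictures are saved under pics/ and viewed, and the job is handed in when it is done.

```bash
mkdir -p pics; ls
python3 - <<'E'
from rig import observe,camera
import cv2
o=observe();print({k:(v if not hasattr(v,'tolist') else v.tolist()) for k,v in o.items()})
for n in("scene","top"):
    c=camera(n);cv2.imwrite(f"pics/{n}0.png",c["img"][:,:,::-1]);print(n,c["K"],c["camera_from_world"])
E
```

```text
pics
{'clock': 0.0, 'q': [-80.39196108803296, 14.084521911091668, 89.32484927861918, 0.0004573886157397548, 76.70205092207068, -9.97592311502601], 'qd': [-0.068981243194371, -0.00047690270877576244, 0.0637662520187106, -0.09776980438407731, -0.04880963486479728, 0.06346054025748171], 'joint_torque': [-0.0011438573710620403, -42.951622009277344, -32.61309027671814, -0.00022104320123617072, 0.0054195953998714685, 7.153859371555882e-06], 'ee_pos': [0.2177772985443442, -0.6118402957128533, 0.23017640740318668], 'tcp_rot': [-179.89033959020688, -0.019740315052224244, 19.583837497134283], 'ft_force': [0.17241773390871076, 0.6327877635063898, -0.644892946807816], 'moment': [-0.03018514142766643, 0.008727757489604642, 0.0003090513154208253], 'grip_width': 0.08543561404846302}
scene [[505.11123563   0.         284.16655847]
 [  0.         505.11123563 213.28374053]
 [  0.           0.           1.        ]] [[-0.48381973 -0.87516449  0.00236261  0.19866139]
 [-0.61237108  0.33660777 -0.7153299   0.35612698]
 [ 0.62523605 -0.34753752 -0.69878291  0.91254892]
 [ 0.          0.          0.          1.        ]]
top [[416.26527355   0.         279.70109383]
 [  0.         416.26527355 208.98566697]
 [  0.           0.           1.        ]] [[-0.01885106 -0.99953994 -0.02376006  0.01143872]
 [-0.98734227  0.02235356 -0.15702089  0.4674741 ]
 [ 0.15747977  0.0204993  -0.98730942  0.97073087]
 [ 0.          0.          0.          1.        ]]
```

View pics/scene0.png

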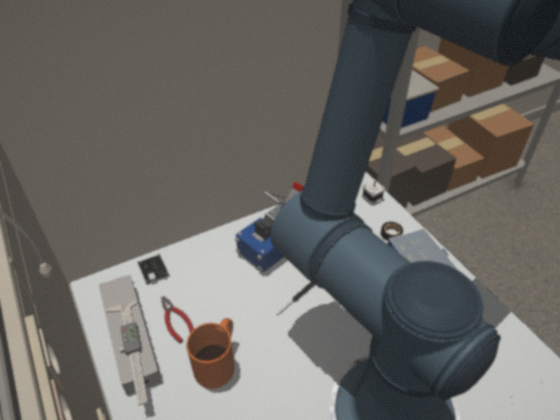

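View pics/top0.png

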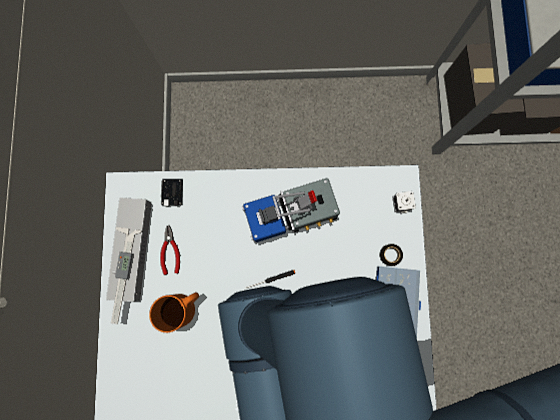

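The top view shows the enclosure at about (292,210), with the blue cover at (265,220) and the red lever end near (313,197). I'll zoom in and get the geometry from depth.

```bash
cat > h.py <<'E'
import numpy as np,cv2
from rig import observe,camera
def cloud(c):
    z=c["range_z"].astype(float);h,w=z.shape;u,v=np.meshgrid(np.arange(w),np.arange(h));K=c["K"]
    P=np.stack([(u-K[0,2])/K[0,0]*z,(v-K[1,2])/K[1,1]*z,z],-1)
    T=np.linalg.inv(c["camera_from_world"]);W=P@T[:3,:3].T+T[:3,3];W[z==0]=np.nan;return W
def proj(c,p):
    T=c["camera_from_world"];q=T[:3,:3]@np.asarray(p)+T[:3,3];k=c["K"]@q;return k[:2]/k[2]
def crop(c,u0,v0,u1,v1,s,fn,marks=()):
    im=c["img"][v0:v1,u0:u1,::-1];im=cv2.resize(im,None,fx=s,fy=s,interpolation=cv2.INTER_CUBIC)
    for p in marks:
        a=(proj(c,p)-[u0,v0]+.5)*s;cv2.circle(im,tuple(int(x) for x in a),3,(0,255,0),-1)
    cv2.imwrite(fn,im)
E
python3 - <<'E'
from h import *
c=camera("top");W=cloud(c)
crop(c,235,165,350,250,6,"pics/top1.png")
crop(camera("scene"),220,170,330,280,5,"pics/scene1.png")
S=W[165:250,235:350].reshape(-1,3);S=S[~np.isnan(S[:,0])]
print(np.histogram(S[:,2],bins=np.arange(-.01,.2,.01)))
m=(abs(S[:,2]-.068)<.006);T=S[m];
r=cv2.minAreaRect((T[:,:2]*1000).astype(np.float32));print(r,cv2.boxPoints(r))
H=S[S[:,2]>.105];print(H[H[:,2].argsort()[::-1]][:60:3].round(4))
np.save("/tmp/W.npy",W)
I=c["img"].astype(int);red=(I[...,0]>120)&(I[...,1]<60);red[:165]=0;red[250:]=0;red[:,:235]=0;red[:,350:]=0
print(W[red].round(3)[:60],np.argwhere(red).mean(0))
E
```

```text
(array([3800, 2013,   36,   40,   71,   55,   61, 2436,  232,   69,  156,
        115,   69,   61,   69,   84,   32,   64,    0,    0]), array([-0.01,  0.  ,  0.01,  0.02,  0.03,  0.04,  0.05,  0.06,  0.07,
        0.08,  0.09,  0.1 ,  0.11,  0.12,  0.13,  0.14,  0.15,  0.16,
        0.17,  0.18,  0.19]))
((465.4194030761719, -24.712135314941406), (94.88574981689453, 214.23291015625), 15.587162971496582) [[ 390.93872   65.71678]
 [ 448.50397 -140.63724]
 [ 539.9001  -115.14105]
 [ 482.33484   91.21297]]
[[ 0.4748  0.0106  0.1678]
 [ 0.4514  0.0068  0.1661]
 [ 0.4494  0.0047  0.1655]
 [ 0.4645  0.0108  0.1654]
 [ 0.4429  0.0027  0.1653]
 [ 0.4689  0.0108  0.1651]
 [ 0.4777  0.0128  0.1643]
 [ 0.4453  0.0048  0.1641]
 [ 0.4432  0.0049  0.1639]
 [ 0.4626  0.0088  0.1638]
 [ 0.4496  0.0027  0.1636]
 [ 0.4606  0.011   0.1632]
 [ 0.4758  0.015   0.1631]
 [ 0.4715  0.0129  0.1629]
 [ 0.439   0.0029  0.1629]
 [ 0.4347 -0.0012  0.1625]
 [ 0.4563  0.0047  0.1624]
 [ 0.4585  0.0068  0.1623]
 [ 0.437  -0.0013  0.1619]
 [ 0.4435  0.0007  0.1616]]
[[ 0.49  -0.071  0.148]
 [ 0.488 -0.069  0.146]
 [
[... 382 characters left out ...]
 [ 0.481 -0.075  0.147]
 [ 0.48  -0.069  0.144]
 [ 0.479 -0.073  0.147]
 [ 0.479 -0.075  0.145]
 [ 0.478 -0.065  0.14 ]
 [ 0.478 -0.067  0.143]
 [ 0.477 -0.073  0.146]
 [ 0.477 -0.075  0.144]
 [ 0.476 -0.067  0.139]
 [ 0.475 -0.073  0.147]
 [ 0.474 -0.075  0.149]
 [ 0.475 -0.077  0.145]
 [ 0.473 -0.073  0.146]
 [ 0.472 -0.075  0.148]
 [ 0.472 -0.077  0.147]
 [ 0.472 -0.067  0.14 ]
 [ 0.472 -0.069  0.136]
 [ 0.47  -0.075  0.149]
 [ 0.47  -0.077  0.146]
 [ 0.471 -0.079  0.144]
 [ 0.47  -0.069  0.139]
 [ 0.469 -0.071  0.142]
 [ 0.469 -0.073  0.141]
 [ 0.468 -0.075  0.144]
 [ 0.468 -0.077  0.147]
 [ 0.468 -0.079  0.145]
 [ 0.467 -0.071  0.138]
 [ 0.466 -0.073  0.145]] [195.82608696 312.2826087 ]
```

View pics/top1.png

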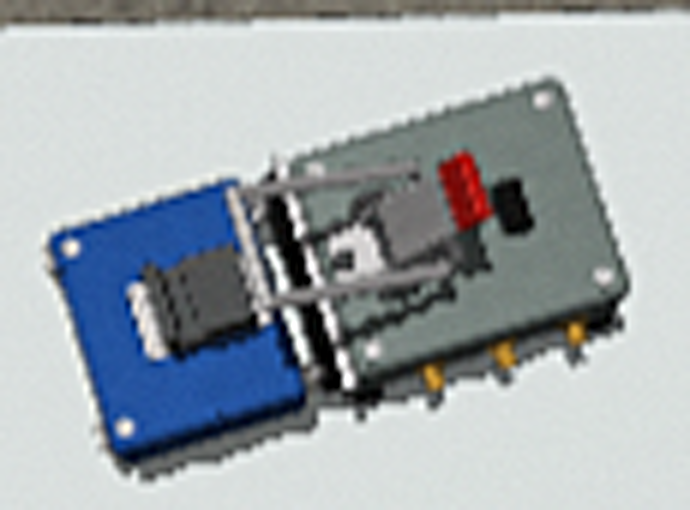

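View pics/scene1.png

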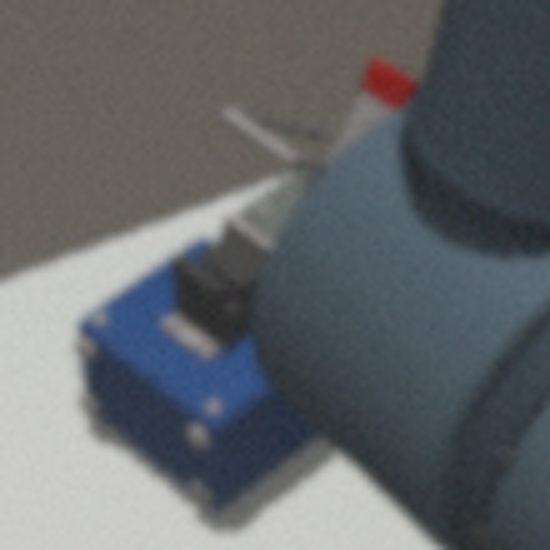

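The zoom shows the bar at crop (250,250), the keeper at (205,300) and the lever's red end at (465,190). Next I'll refine the enclosure frame, the bar and the keeper from the point cloud.

```bash
cat >> h.py <<'E'
YAW=np.deg2rad(105.6);EX=np.array([np.cos(YAW),np.sin(YAW)]);EY=np.array([-EX[1],EX[0]])
O=np.array([.4705,-.0431])
def enc(P):
    d=P[...,:2]-O;return np.stack([d@EX,d@EY,P[...,2]],-1)*1000
def wor(x,y,z): p=O+EX*x/1000+EY*y/1000;return np.array([p[0],p[1],z/1000])
E
python3 - <<'E'
from h import *
L=[]
for i in range(3):
    c=camera("top");L.append(cloud(c))
W=np.nanmedian(L,0);E=enc(W[165:250,235:350]).reshape(-1,3);E=E[~np.isnan(E[:,0])]
top=E[abs(E[:,2]-68)<5]
for s in range(-90,130,15):
    b=top[abs(top[:,0]-s)<7]
    if len(b):print(s,"y",b[:,1].min().round(1),b[:,1].max().round(1),"z",np.median(b[:,2]).round(1))
for s in range(-40,45,10):
    b=top[abs(top[:,1]-s)<5];f=b[b[:,0]<40];g=b[b[:,0]>40]
    print(s,"fixed x",f[:,0].min().round(1),f[:,0].max().round(1),"cover",g[:,0].min().round(1),g[:,0].max().round(1))
print("keeper");k=E[(abs(E[:,1])<14)&(E[:,0]>55)&(E[:,2]>72)]
for x in range(55,110,2):
    b=k[(k[:,0]>=x)&(k[:,0]<x+2)]
    if len(b):print(x,len(b),np.percentile(b[:,2],[10,50,90]).round(1))
k=E[(E[:,0]>60)&(E[:,2]>88)&(E[:,2]<110)];print("keeper y",np.percentile(k[:,1],[1,50,99]))
b=E[(E[:,2]>135)&(E[:,0]>10)];print("loop",len(b))
for x in range(10,60,4):
    q=b[(b[:,0]>=x)&(b[:,0]<x+4)]
    if len(q):print(x,len(q),"y",q[:,1].min().round(1),q[:,1].max().round(1),"z med/max",np.median(q[:,2]).round(1),q[:,2].max().round(1))
r=E[(E[:,2]>120)&(E[:,0]<-15)];print("lever",r[:,0].min(),r[:,0].max(),r[:,1].min(),r[:,1].max(),r[:,2].max())
E
```

```text
-90 y -42.9 44.1 z 66.5
-75 y -46.3 45.1 z 67.3
-60 y -45.8 44.9 z 67.3
-45 y -46.5 45.1 z 67.1
-30 y -46.0 45.6 z 67.3
-15 y -45.2 45.8 z 67.0
0 y -45.8 45.7 z 67.3
15 y -44.8 46.1 z 67.8
30 y -47.9 47.3 z 65.8
45 y -44.6 45.5 z 66.4
60 y -44.1 46.7 z 67.2
75 y -44.8 47.0 z 67.0
90 y -44.3 46.9 z 67.3
105 y -43.8 47.1 z 67.3
120 y -44.2 47.6 z 67.2
-40 fixed x -86.6 38.1 cover 47.2 125.5
-30 fixed x -86.6 38.0 cover 46.1 125.2
-20 fixed x -86.2 36.8 cover 46.6 124.8
-10 fixed x -86.7 37.4 cover 46.2 125.3
0 fixed x -86.7 37.2 cover 46.0 124.9
10 fixed x -86.8 37.4 cover 46.5 125.3
20 fixed x -86.8 37.3 cover 45.6 124.7
30 fixed x -86.7 37.1 cover 45.8 124.4
40 fixed x -87.6 36.9 cover 45.7 124.8
keeper
55 5 [81.6 96.2 98.4]
57 11 [96.4 97.2 99.7]
59 11 [96.8 97.3 98.2]
61 10 [96.6 97.6 98.6]
63 11 [96.1 97.4 99.5]
65 11 [96.5 96.9 98.1]
67 10 [97.1 97.8 98.3]
69 10 [94.7 97.5 97.9]
71 11 [96.2 97.4 99.1]
73 12 [96.6 97.4 98.5]
75 11 [96.1 97.5 98.3]
77 8 [83.6 96.2 98.4]
79 10 [83.2 84.1 86.1]
81 12 [84.2 85.8 86.6]
83 11 [83.1 83.7 85. ]
85 11 [ 84.1 102.7 105.6]
87 11 [103.4 105.1 105.8]
89 10 [104.5 105.4 106.4]
91 10 [104.4 105.4 106.4]
93 3 [72.2 72.4 98.5]
95 1 [72. 72. 72.]
97 2 [72.3 72.9 73.4]
99 2 [72.3 72.6 72.9]
keeper y [-13.45561202   1.74096593  15.99344129]
loop 140
14 1 y 19.9 19.9 z med/max 136.9 136.9
18 9 y -22.4 23.4 z med/max 136.7 139.6
22 9 y -20.8 23.2 z med/max 141.3 142.7
26 9 y -20.9 22.9 z med/max 145.4 146.1
30 11 y -22.0 24.0 z med/max 146.4 148.8
34 12 y -22.3 23.5 z med/max 150.5 152.7
38 7 y -20.6 23.0 z med/max 154.5 155.8
42 12 y -21.1 23.9 z med/max 157.0 159.4
46 18 y -22.0 23.3 z med/max 160.8 163.1
50 41 y -22.1 22.7 z med/max 163.5 165.5
54 11 y -20.7 17.2 z med/max 162.5 164.5
lever -35.0532235186205 -15.07359252244364 -12.294001179414842 12.555439226011515 149.25739537628436
```

```bash
sed -i 's/105.6/106.1/' h.py
cat >> h.py <<'E'
from scipy.spatial.transform import Rotation as R
def plan(x,y,z):
    o=observe();p=np.array(o["ee_pos"]);Rm=R.from_euler("xyz",o["tcp_rot"],degrees=True)
    d=wor(x,y,z)-p;t=Rm.inv().apply(d)
    print("clk",round(o["clock"],2),"enc now",enc(p).round(1),"rot",np.round(o["tcp_rot"],2),"f_enc",fe(o),"grip",round(o["grip_width"]*1000,1))
    print("tool shift scaled units total",(t/.03).round(3),"turn units",round(-np.deg2rad((106.1-o["tcp_rot"][2]+180)%360-180)/.5,3))
def fe(o):
    f=np.array(o["ft_force"]);return np.round([f[:2]@EX,f[:2]@EY,f[2]],1)
E
python3 -m creep '[[[0,0,0],-0.25,1],[[0,0,0],-0.25,1],[[0,0,0],-0.25,1],[[0,0,0],-0.25,1],[[0,0,0],-0.25,1],[[0,0,0],-0.25,1],[[0,0,0],-0.25,1],[[0,0,0],-0.25,1],[[0,0,0],-0.25,1],[[0,0,0],-0.25,1]]'
python3 -c "
from h import *
plan(46,0,215)"
```

```text
clock: 1.18
ee_pos: [0.2178, -0.6119, 0.2304]
tcp_rot: [-180.0, -0.1, 91.6]
ft_force: [-0.3, -0.5, -0.1]
grip_width: 0.0852
clk 1.18 enc now [-476.4  400.6  230.4] rot [-1.7999e+02 -9.0000e-02  9.1560e+01] f_enc [-0.4  0.4 -0.1] grip 85.2
tool shift scaled units total [20.208  8.552  0.542] turn units -0.508
```

```bash
python3 -m creep '[[[0,0,0],-0.25,1],[[0,0,0],-0.25,1],[[0.9,0.5,0],0,1],[[0.9,0.5,0],0,1],[[0.9,0.5,0],0,1],[[0.9,0.5,0],0,1],[[0.9,0.5,0],0,1],[[0.9,0.5,0],0,1],[[0.9,0.5,0],0,1],[[0.9,0.5,0],0,1]]'
python3 -c "
from h import *
plan(46,0,215)"
```

```text
clock: 2.02
ee_pos: [0.2728, -0.366, 0.2287]
tcp_rot: [-180.0, -0.0, 105.7]
ft_force: [0.3, -0.4, 0.5]
grip_width: 0.0852
clk 2.02 enc now [-255.4  279.4  228.7] rot [-1.7999e+02 -4.0000e-02  1.0573e+02] f_enc [-0.4 -0.2  0.5] grip 85.2
tool shift scaled units total [10.106  9.25   0.464] turn units -0.013
```

```bash
python3 -m creep '[[[0.9,0.85,0],0,1],[[0.9,0.85,0],0,1],[[0.9,0.85,0],0,1],[[0.9,0.85,0],0,1],[[0.9,0.85,0],0,1],[[0.9,0.85,0],0,1],[[0.9,0.85,0],0,1],[[0.9,0.85,0],0,1],[[0.9,0.85,0],0,1],[[0.9,0.85,0],0,1]]'
python3 -c "
from h import *
plan(46,0,215)"
```

```text
clock: 2.85
ee_pos: [0.45, -0.0213, 0.2312]
tcp_rot: [179.6, 0.5, 105.3]
ft_force: [0.4, -2.0, -0.2]
grip_width: 0.0852
clk 2.85 enc now [ 26.6  13.7 231.2] rot [179.63   0.46 105.28] f_enc [-2.   0.1 -0.2] grip 85.2
tool shift scaled units total [0.656 0.443 0.539] turn units -0.029
```

```bash
python3 -m creep '[[[0.4,0.2,0.3],-0.03,1],[[0.1,0.1,0.2],0,1],[[0,0,0],0,1],[[0,0,0],0,1]]'
python3 - <<'E'
from h import *
plan(46,0,215)
plan(46,0,141)
c=camera("top");crop(c,235,150,350,250,6,"pics/t2.png",[wor(46,0,158),wor(79.5,0,98.5)])
c=camera("scene");crop(c,200,130,340,280,4,"pics/s2.png",[wor(51,0,163),wor(79.5,0,98.5)])
E
```

```text
clock: 3.18
ee_pos: [0.4568, 0.0018, 0.2164]
tcp_rot: [179.5, 0.5, 106.7]
ft_force: [0.1, -0.2, -0.5]
grip_width: 0.0851
clk 3.18 enc now [ 46.9   0.7 216.4] rot [179.52   0.48 106.75] f_enc [-0.3 -0.  -0.5] grip 85.1
tool shift scaled units total [-0.031  0.023  0.048] turn units 0.023
clk 3.18 enc now [ 46.9   0.7 216.4] rot [179.52   0.48 106.75] f_enc [-0.3 -0.  -0.5] grip 85.1
tool shift scaled units total [-0.01   0.003  2.514] turn units 0.023
```

View pics/t2.png

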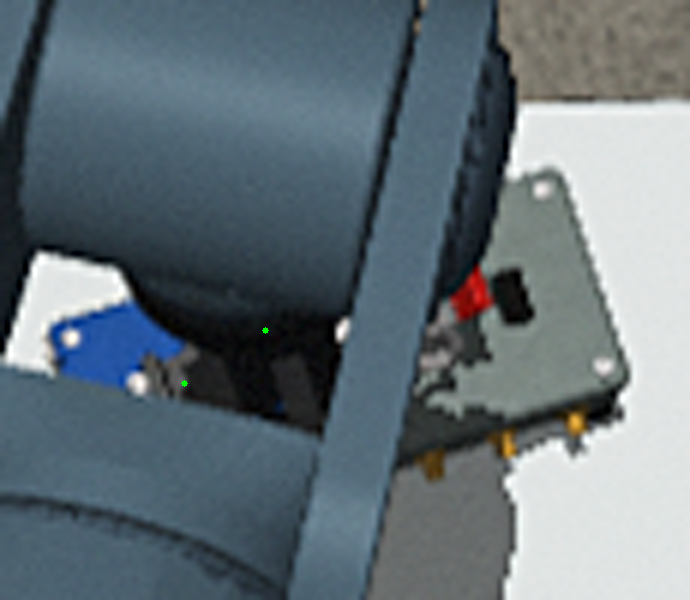

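View pics/s2.png

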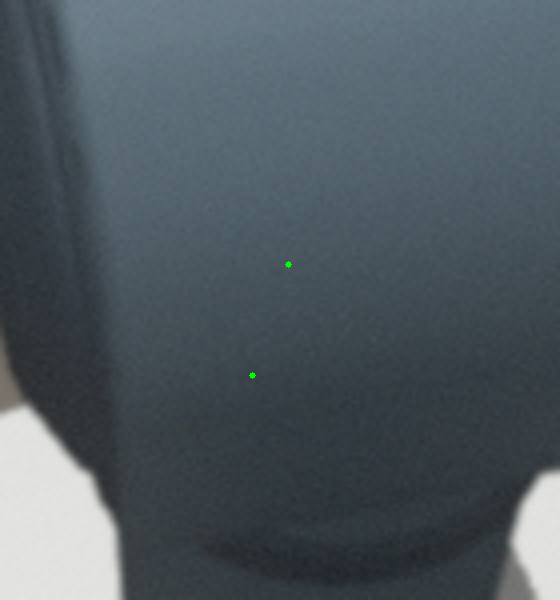

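The arm now hides the latch from both cameras, with only the red tip visible at crop (470,290) in the top view. From here I'll go by feel, and lower in stages.

```bash
python3 -m creep '[[[0,0,0.5],0.02,1],[[0,0,0.5],0,1],[[0,0,0.4],0,1],[[0,0,0.2],0,1],[[0,0,0],0,1]]'
python3 -c "
from h import *
plan(46,0,141)"
python3 -m creep '[[[0,0,0.3],0,1],[[0,0,0.3],0,1],[[0,0,0.2],0,1],[[0,0,0],0,1]]'
python3 -c "
from h import *
plan(46,0,141)"
```

```text
clock: 3.7
ee_pos: [0.4585, -0.0057, 0.1702]
tcp_rot: [179.2, 0.7, 105.4]
ft_force: [-0.3, 0.0, 0.2]
grip_width: 0.0854
clk 3.7 enc now [ 39.3   1.2 170.2] rot [179.17   0.73 105.4 ] f_enc [0.1 0.2 0.2] grip 85.4
tool shift scaled units total [0.237 0.022 0.971] turn units -0.024
clock: 4.03
ee_pos: [0.4599, -0.008, 0.1461]
tcp_rot: [179.0, 0.8, 105.2]
ft_force: [-0.3, -0.4, 0.2]
grip_width: 0.0858
clk 4.03 enc now [ 36.6   0.4 146.1] rot [179.     0.84 105.2 ] f_enc [-0.3  0.4  0.2] grip 85.8
tool shift scaled units total [0.315 0.007 0.165] turn units -0.031
```

```bash
python3 -m creep '[[[0.3,0,0.15],-0.03,1],[[0.05,0,0],0,1]]'
python3 -c "
from h import *
plan(46,0,141)"
```

```text
clock: 4.2
ee_pos: [0.4572, 0.0024, 0.1409]
tcp_rot: [179.0, 0.8, 106.1]
ft_force: [-0.7, -0.0, -0.3]
grip_width: 0.0854
clk 4.2 enc now [ 47.4   0.2 140.9] rot [179.02   0.85 106.07] f_enc [ 0.2  0.7 -0.3] grip 85.4
tool shift scaled units total [-0.048  0.006 -0.002] turn units -0.001
```

```bash
python3 -m creep '[[[0,0,0],0,-1],[[0,0,0],0,-1],[[0,0,0],0,-1],[[0,0,0],0,-1],[[0,0,0],0,-1]]'
python3 -c "
from h import *
plan(46,0,141)"
python3 -m creep '[[[0,0,0],0,-1],[[0,0,0],0,-1],[[0,0,0],0,-1],[[0,0,0],0,-1]]'
python3 -c "
from h import *
plan(46,0,141)"
```

```text
clock: 4.62
ee_pos: [0.4564, 0.0036, 0.1413]
tcp_rot: [179.1, 0.9, 106.3]
ft_force: [-1.0, -0.9, -0.4]
grip_width: 0.0445
clk 4.62 enc now [ 48.8   0.6 141.3] rot [179.13   0.87 106.28] f_enc [-0.6  1.2 -0.4] grip 44.5
tool shift scaled units total [-0.092  0.018  0.011] turn units 0.006
clock: 4.95
ee_pos: [0.4565, 0.0034, 0.1415]
tcp_rot: [179.1, 0.9, 106.3]
ft_force: [-1.5, -0.9, 1.2]
grip_width: 0.045
clk 4.95 enc now [ 48.5   0.5 141.5] rot [179.09   0.89 106.27] f_enc [-0.5  1.7  1.2] grip 45.0
tool shift scaled units total [-0.084  0.017  0.017] turn units 0.006
```

Gripped at 45 mm with little side load. Now I'll swing the loop along an arc towards the keeper.

```bash
python3 -m creep '[[[0.12,0,0.14],0,-1],[[0.12,0,0.14],0,-1],[[0.12,0,0.14],0,-1],[[0.12,0,0.14],0,-1]]'
python3 -c "
from h import *
plan(60.5,0,125)"
```

```text
clock: 5.28
ee_pos: [0.4536, 0.0135, 0.1261]
tcp_rot: [179.2, 1.5, 106.4]
ft_force: [-3.5, -6.8, 2.9]
grip_width: 0.0447
clk 5.28 enc now [ 59.1   0.5 126.1] rot [179.23   1.5  106.36] f_enc [-5.5  5.3  2.9] grip 44.7
tool shift scaled units total [0.048 0.018 0.035] turn units 0.009
```

```bash
python3 -m creep '[[[0.09,-0.01,0.15],0,-1],[[0.09,-0.01,0.15],0,-1],[[0.09,-0.01,0.15],0,-1]]'
python3 -c "
from h import *
plan(68,0,108)"
```

```text
clock: 5.53
ee_pos: [0.4518, 0.0191, 0.1129]
tcp_rot: [179.2, 1.9, 106.4]
ft_force: [-1.3, -5.8, 1.9]
grip_width: 0.0441
clk 5.53 enc now [ 65.    0.7 112.9] rot [179.18   1.88 106.41] f_enc [-5.2  2.8  1.9] grip 44.1
tool shift scaled units total [0.106 0.022 0.161] turn units 0.011
```

```bash
python3 -m creep '[[[0.11,0,0.18],0,-1],[[0.05,0,0.18],0,-1],[[0.04,0,0.2],0,-1]]'
python3 -c "
from h import *
plan(70,0,92)"
```

```text
clock: 5.78
ee_pos: [0.4506, 0.0237, 0.0953]
tcp_rot: [179.2, 2.1, 106.4]
ft_force: [-4.4, -2.9, 4.3]
grip_width: 0.0441
clk 5.78 enc now [69.6  0.6 95.3] rot [179.2    2.09 106.43] f_enc [-1.6  5.   4.3] grip 44.1
tool shift scaled units total [0.016 0.018 0.11 ] turn units 0.012
```

Run:
```python
from h import *
c=camera("top");crop(c,235,150,350,250,6,"pics/t3.png",[wor(74,0,113),wor(79.5,0,98.5)])
c=camera("scene");crop(c,200,130,340,280,4,"pics/s3.png",[wor(74,0,113)])
```

```text
(no output)
```

View pics/t3.png

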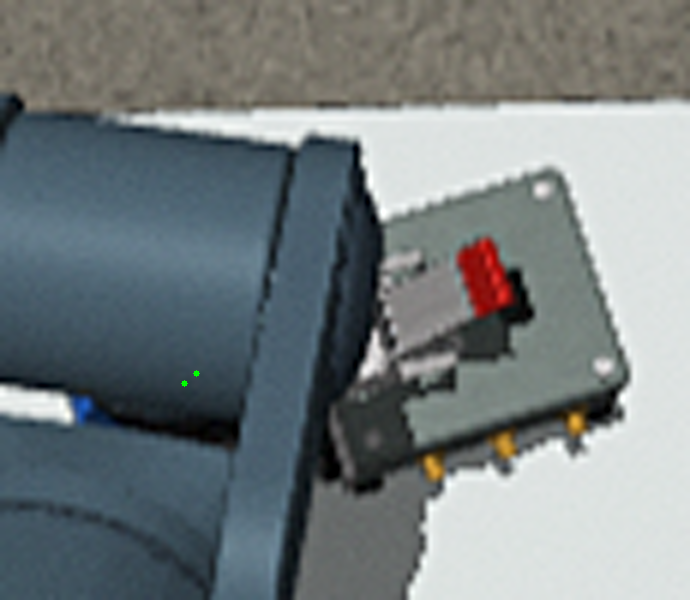

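View pics/s3.png

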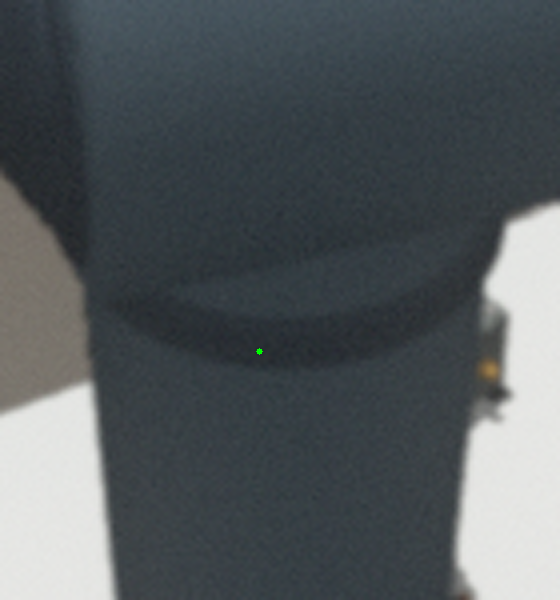

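The top view still shows the lever, with its red end at crop (485,275), and the leg stubs. Lever angle and leg slope together give me the bar position.

```bash
cat >> h.py <<'E'
def latch():
    c=camera("top");E=enc(cloud(c));I=c["img"].astype(int)
    roi=np.zeros(I.shape[:2],bool);roi[165:250,285:350]=1
    fin=roi&~np.isnan(E[...,0])
    m=fin&(abs(E[...,1])<11)&(E[...,2]>105)&(E[...,2]<170)&(E[...,0]<25)&(I.max(-1)-I.min(-1)<40)&(I.mean(-1)>90)
    r=fin&(I[...,0]>110)&(I[...,1]<70)&(E[...,2]>75)
    rr=E[r]
    print("red n",r.sum(),np.median(rr,0).round(1) if r.any() else "", "max z",rr[:,2].max().round(1) if r.any() else "")
    q=E[m]
    if len(q)>8:
        a=np.polyfit(q[:,0],q[:,2],1);print("lever face n",len(q),"x",q[:,0].min().round(1),q[:,0].max().round(1),"slope angle from -x deg",np.degrees(np.arctan(-a[0])).round(1),"z at med",np.median(q,0).round(1))
    if r.any():
        p=np.median(rr,0);print("theta via red (rad)",(np.arctan2(p[2]+.8-90,-p[0])-np.arctan2(7,60)).round(3))
    for s in(-1,1):
        g=fin&(E[...,1]*s>17)&(E[...,1]*s<25)&(E[...,2]>82);G=E[g]
        if len(G):print("leg",s,[tuple(v.round(1)) for v in G[G[:,0].argsort()]][:14])
    return c,E
E
python3 -c "
from h import *
latch()"
```

```text
red n 71 [-36.4   0.7 137.5] max z 142.9
lever face n 112 x -30.3 -4.4 slope angle from -x deg 44.1 z at med [-18.5   0.3 117.6]
theta via red (rad) 0.808
leg -1 [(np.float64(-21.1), np.float64(-19.7), np.float64(100.6)), (np.float64(-20.2), np.float64(-17.2), np.float64(102.8)), (np.float64(-19.7), np.float64(-22.6), np.float64(101.0)), (np.float64(-18.7), np.float64(-19.9), np.float64(103.4)), (np.float64(-18.1), np.float64(-17.8), np.float64(102.9)), (np.float64(-17.3), np.float64(-22.9), np.float64(103.0)), (np.float64(-16.9), np.float64(-21.3), np.float64(99.6)), (np.float64(-16.1), np.float64(-19.0), np.float64(100.1)), (np.float64(-14.2), np.float64(-20.9), np.float64(105.6)), (np.float64(-13.8), np.float64(-19.2), np.float64(102.7)), (np.float64(-12.1), np.float64(-21.7), np.float64(104.8)), (np.float64(-11.3), np.float64(-19.3), np.float64(105.7)), (np.float64(-11.0), np.float64(-17.8), np.float64(101.9)), (np.float64(-10.1), np.float64(-22.7), np.float64(103.3))]
leg 1 [(np.float64(-20.8), np.float64(18.7), np.float64(99.9)), (np.float64(-20.0), np.float64(21.0), np.float64(100.5)), (np.float64(-18.9), np.float64(23.7), np.float64(104.7)), (np.float64(-18.4), np.float64(18.3), np.float64(102.2)), (np.float64(-17.5), np.float64(20.8), np.float64(104.1)), (np.float64(-17.1), np.float64(22.5), np.float64(100.8)), (np.float64(-16.6), np.float64(17.2), np.float64(98.6)), (np.float64(-15.5), np.float64(19.8), np.float64(102.2)), (np.float64(-15.0), np.float64(21.7), np.float64(100.1)), (np.float64(-13.3), np.float64(19.4), np.float64(103.6)), (np.float64(-12.6), np.float64(21.6), np.float64(103.8)), (np.float64(-12.1), np.float64(23.4), np.float64(101.0)), (np.float64(-10.9), np.float64(19.1), np.float64(106.2)), (np.float64(-10.5), np.float64(20.7), np.float64(102.3))]
```

```bash
python3 -m creep '[[[0.08,-0.01,0.08],0,-1],[[0.08,-0.01,0.08],0,-1],[[0.05,0,0.08],0,-1]]'
python3 -c "
from h import *
plan(73.5,0,84);latch()" | grep -v leg
```

```text
clock: 6.18
ee_pos: [0.4502, 0.0256, 0.0891]
tcp_rot: [179.2, 2.6, 106.5]
ft_force: [-6.4, -6.6, 2.2]
grip_width: 0.0446
clk 6.18 enc now [71.7  0.5 89.1] rot [179.19   2.61 106.52] f_enc [-4.6  8.   2.2] grip 44.6
tool shift scaled units total [0.069 0.014 0.168] turn units 0.015
red n 72 [-33.6   1.1 140.5] max z 145.3
lever face n 110 x -26.9 -3.6 slope angle from -x deg 48.8 z at med [-16.1   0.3 118.3]
theta via red (rad) 0.875
```

```bash
python3 -m creep '[[[0.1,-0.03,0.06],0,-1],[[0.08,0,0.06],0,-1]]'
python3 -c "
from h import *
plan(73.5,0,84)"
python3 -m creep '[[[0.03,0,0.06],0,-1]]'
python3 -c "
from h import *
plan(73.5,0,84);latch()" | grep -v leg
```

```text
clock: 6.4
ee_pos: [0.4497, 0.0278, 0.0862]
tcp_rot: [179.1, 3.0, 106.6]
ft_force: [-3.4, -10.4, 2.3]
grip_width: 0.0446
clk 6.4 enc now [73.9  0.3 86.2] rot [179.06   3.01 106.58] f_enc [-9.   6.2  2.3] grip 44.6
tool shift scaled units total [-0.009  0.01   0.073] turn units 0.017
clock: 6.48
ee_pos: [0.4493, 0.0279, 0.0846]
tcp_rot: [179.1, 3.1, 106.6]
ft_force: [-4.3, -5.2, 2.4]
grip_width: 0.044
clk 6.48 enc now [74.1  0.6 84.6] rot [179.13   3.08 106.57] f_enc [-3.8  5.5  2.4] grip 44.0
tool shift scaled units total [-0.019  0.021  0.02 ] turn units 0.016
red n 68 [-27.    1.7 145. ] max z 150.3
lever face n 90 x -20.8 -2.2 slope angle from -x deg 57.8 z at med [-12.    0.8 119.8]
theta via red (rad) 1.003
```

```bash
python3 -m creep '[[[0.02,0,0.06],0,-1]]'
python3 -m creep '[[[0.02,0,0.06],0,-1]]'
python3 -c "
from h import *
plan(74,0,80)" 
python3 -m creep '[[[0.02,0,0.06],0,-1]]'
python3 -c "
from h import *
plan(74,0,80)"
```

```text
clock: 6.62
ee_pos: [0.4493, 0.0282, 0.0827]
tcp_rot: [179.1, 3.1, 106.5]
ft_force: [-2.0, -4.3, 2.4]
grip_width: 0.0443
clock: 6.7
ee_pos: [0.4495, 0.0282, 0.0813]
tcp_rot: [179.1, 3.2, 106.6]
ft_force: [-7.4, -4.9, 14.8]
grip_width: 0.044
clk 6.7 enc now [74.4  0.4 81.3] rot [179.13   3.16 106.56] f_enc [-2.6  8.5 14.8] grip 44.0
tool shift scaled units total [-0.01   0.014  0.043] turn units 0.016
clock: 6.78
ee_pos: [0.4496, 0.0282, 0.081]
tcp_rot: [179.2, 3.2, 106.6]
ft_force: [-14.9, -4.2, 26.4]
grip_width: 0.0446
clk 6.78 enc now [74.2  0.3 81. ] rot [179.22   3.21 106.59] f_enc [ 0.1 15.4 26.4] grip 44.6
tool shift scaled units total [-0.006  0.009  0.035] turn units 0.017
```

Contact with the cap at TCP z ≈ 82. I'll ease off at once.

```bash
python3 -m creep '[[[0,0,-0.05],0,-1]]'
python3 -c "
from h import *
plan(80,0,82)"
```

```text
clock: 6.87
ee_pos: [0.4494, 0.028, 0.0829]
tcp_rot: [179.3, 3.2, 106.6]
ft_force: [-4.4, -4.2, 1.7]
grip_width: 0.0442
clk 6.87 enc now [74.1  0.5 82.9] rot [179.3    3.23 106.61] f_enc [-2.8  5.4  1.7] grip 44.2
tool shift scaled units total [0.196 0.019 0.019] turn units 0.018
```

```bash
python3 -m creep '[[[0.1,0,0],0,-1]]'
python3 -m creep '[[[0.08,0,0],0,-1]]'
python3 -c "
from h import *
plan(80,0,82.5);latch()" |grep -v leg
```

```text
clock: 6.95
ee_pos: [0.449, 0.0297, 0.0834]
tcp_rot: [179.3, 3.4, 106.6]
ft_force: [-3.3, -9.1, 2.7]
grip_width: 0.0441
clock: 7.03
ee_pos: [0.4485, 0.0311, 0.0837]
tcp_rot: [179.3, 3.5, 106.7]
ft_force: [-3.8, -8.0, 2.3]
grip_width: 0.0444
clk 7.03 enc now [77.4  0.5 83.7] rot [179.34   3.5  106.65] f_enc [-6.6  5.9  2.3] grip 44.4
tool shift scaled units total [0.089 0.018 0.035] turn units 0.019
red n 32 [-19.1   1.6 152.4] max z 156.7
lever face n 54 x -10.9 0.9 slope angle from -x deg 68.6 z at med [ -5.5   1.  120.8]
theta via red (rad) 1.162
```

```bash
python3 -m creep '[[[0.09,0,0.015],0,-1]]'
python3 -m creep '[[[0.08,0,0.015],0,-1]]'
python3 -c "
from h import *
plan(83,0,82.5);latch()" |grep -v leg
```

```text
clock: 7.17
ee_pos: [0.448, 0.033, 0.0835]
tcp_rot: [179.4, 3.6, 106.7]
ft_force: [-4.3, -7.1, 3.3]
grip_width: 0.0444
clock: 7.25
ee_pos: [0.4475, 0.0347, 0.0832]
tcp_rot: [179.4, 3.7, 106.7]
ft_force: [-1.9, -6.6, 2.7]
grip_width: 0.0442
clk 7.25 enc now [81.1  0.6 83.2] rot [179.38   3.69 106.68] f_enc [-5.8  3.7  2.7] grip 44.2
tool shift scaled units total [0.064 0.019 0.019] turn units 0.02
red n 33 [ -6.5   1.  154.1] max z 157.5
theta via red (rad) 1.355
```

```bash
python3 -m creep '[[[0.06,0,0.015],0,-1]]'
python3 -m creep '[[[0.05,0,0.015],0,-1]]'
python3 -c "
from h import *
plan(85,0,82.5);latch()" |grep -v leg
```

```text
clock: 7.38
ee_pos: [0.447, 0.0363, 0.0827]
tcp_rot: [179.4, 3.7, 106.7]
ft_force: [-2.4, -5.0, 2.1]
grip_width: 0.0443
clock: 7.47
ee_pos: [0.4466, 0.0373, 0.0824]
tcp_rot: [179.4, 3.8, 106.7]
ft_force: [-3.2, -7.3, 4.4]
grip_width: 0.0441
clk 7.47 enc now [83.9  0.6 82.4] rot [179.41   3.77 106.74] f_enc [-6.1  5.1  4.4] grip 44.1
tool shift scaled units total [ 0.036  0.021 -0.005] turn units 0.022
red n 31 [  3.1   1.4 154.7] max z 157.6
theta via red (rad) 1.503
```

```bash
python3 -m creep '[[[0.04,0,0],0,-1]]'
python3 -c "
from h import *
plan(85,0,82.5);latch()" |grep -v leg
python3 -m creep '[[[0,0,0.04],0,-1]]'
python3 -c "
from h import *
plan(85,0,82.5)" |grep -v leg
```

```text
clock: 7.6
ee_pos: [0.4464, 0.038, 0.0825]
tcp_rot: [179.4, 3.9, 106.8]
ft_force: [-1.4, -7.4, 1.5]
grip_width: 0.0439
clk 7.6 enc now [84.6  0.6 82.5] rot [179.43   3.87 106.78] f_enc [-6.7  3.4  1.5] grip 43.9
tool shift scaled units total [ 0.014  0.022 -0.002] turn units 0.024
red n 31 [  5.    2.3 154.8] max z 157.5
lever face n 9 x -8.2 6.7 slope angle from -x deg -23.2 z at med [ -3.6  -0.2 111.4]
theta via red (rad) 1.53
clock: 7.73
ee_pos: [0.4465, 0.0379, 0.0815]
tcp_rot: [179.4, 3.9, 106.8]
ft_force: [-3.3, -2.3, 3.7]
grip_width: 0.0442
clk 7.73 enc now [84.5  0.6 81.5] rot [179.44   3.87 106.79] f_enc [-1.3  3.8  3.7] grip 44.2
tool shift scaled units total [ 0.014  0.021 -0.033] turn units 0.024
```

```bash
python3 -m creep '[[[0.01,0,0.04],0,-1]]'
python3 -c "
from h import *
plan(85,0,82.5)" |grep -v leg
```

```text
clock: 7.82
ee_pos: [0.4464, 0.038, 0.0805]
tcp_rot: [179.5, 3.9, 106.8]
ft_force: [-3.7, -3.9, 4.5]
grip_width: 0.0442
clk 7.82 enc now [84.6  0.7 80.5] rot [179.46   3.89 106.79] f_enc [-2.7  4.6  4.5] grip 44.2
tool shift scaled units total [ 0.008  0.023 -0.069] turn units 0.024
```

```bash
python3 -m creep '[[[0.01,0,0.04],0,-1]]'
python3 -c "
from h import *
plan(85,0,82.5);latch()" |grep -v leg
```

```text
clock: 7.9
ee_pos: [0.4464, 0.0381, 0.0794]
tcp_rot: [179.5, 3.9, 106.8]
ft_force: [-4.0, -4.4, 4.3]
grip_width: 0.0441
clk 7.9 enc now [84.7  0.7 79.4] rot [179.48   3.9  106.8 ] f_enc [-3.1  5.   4.3] grip 44.1
tool shift scaled units total [ 0.003  0.024 -0.104] turn units 0.024
red n 31 [  6.4   2.5 155. ] max z 159.3
theta via red (rad) 1.552
```

```bash
python3 -m creep '[[[0.01,0,0.05],0,-1]]'
python3 -m creep '[[[0.01,0,0.05],0,-1]]'
python3 -c "
from h import *
plan(84.5,0,71)" |grep -v leg
```

```text
clock: 8.03
ee_pos: [0.4463, 0.0381, 0.078]
tcp_rot: [179.5, 3.9, 106.8]
ft_force: [-3.7, -4.7, 4.5]
grip_width: 0.0442
clock: 8.12
ee_pos: [0.4463, 0.0381, 0.0766]
tcp_rot: [179.5, 3.9, 106.8]
ft_force: [-2.2, -3.9, 5.3]
grip_width: 0.0439
clk 8.12 enc now [84.7  0.7 76.6] rot [179.52   3.94 106.81] f_enc [-3.1  3.2  5.3] grip 43.9
tool shift scaled units total [0.006 0.021 0.188] turn units 0.025
```

```bash
python3 -m creep '[[[0.01,0,0.05],0,-1]]'
python3 -c "
from h import *
plan(84.5,0,71);latch()" |grep -v leg
```

```text
clock: 8.2
ee_pos: [0.4463, 0.0382, 0.0753]
tcp_rot: [179.5, 4.0, 106.8]
ft_force: [-4.4, -3.5, 3.2]
grip_width: 0.0444
clk 8.2 enc now [84.8  0.7 75.3] rot [179.55   3.95 106.81] f_enc [-2.2  5.2  3.2] grip 44.4
tool shift scaled units total [-0.001  0.023  0.143] turn units 0.025
red n 31 [  8.2   1.4 154.5] max z 157.9
theta via red (rad) 1.579
```

```bash
python3 -m creep '[[[0.005,0,0.05],0,-1]]'
python3 -m creep '[[[0.005,0,0.05],0,-1]]'
python3 -c "
from h import *
plan(84.5,0,71)" |grep -v leg
```

```text
clock: 8.33
ee_pos: [0.4462, 0.0383, 0.0736]
tcp_rot: [179.6, 3.9, 106.8]
ft_force: [-3.2, -3.3, 3.9]
grip_width: 0.0441
clock: 8.42
ee_pos: [0.4462, 0.0383, 0.0722]
tcp_rot: [179.6, 3.9, 106.8]
ft_force: [-3.3, -2.5, 4.5]
grip_width: 0.0439
clk 8.42 enc now [85.   0.7 72.2] rot [179.56   3.93 106.76] f_enc [-1.5  3.9  4.5] grip 43.9
tool shift scaled units total [-0.013  0.024  0.04 ] turn units 0.023
```

```bash
python3 -m creep '[[[0.005,0,0.05],0,-1]]'
python3 -c "
from h import *
plan(84.5,0,71);latch()" |grep -v leg
```

```text
clock: 8.5
ee_pos: [0.4461, 0.0385, 0.0706]
tcp_rot: [179.6, 3.9, 106.8]
ft_force: [-3.6, -2.4, 3.1]
grip_width: 0.0441
clk 8.5 enc now [85.1  0.8 70.6] rot [179.58   3.91 106.76] f_enc [-1.3  4.1  3.1] grip 44.1
tool shift scaled units total [-0.022  0.026 -0.01 ] turn units 0.023
red n 31 [ 11.    2.3 154.7] max z 157.2
theta via red (rad) 1.621
```

```bash
python3 -m creep '[[[-0.04,0,0.025],0,-1]]'
python3 -m creep '[[[-0.06,0,0],0,-1]]'
python3 -c "
from h import *
plan(79,0,70)" |grep -v leg
```

```text
clock: 8.63
ee_pos: [0.4461, 0.038, 0.0694]
tcp_rot: [179.6, 3.8, 106.7]
ft_force: [-3.4, 2.1, 2.9]
grip_width: 0.0441
clock: 8.72
ee_pos: [0.4464, 0.0369, 0.0692]
tcp_rot: [179.6, 3.7, 106.7]
ft_force: [-2.7, 1.5, 2.8]
grip_width: 0.0438
clk 8.72 enc now [83.5  1.  69.2] rot [179.57   3.71 106.72] f_enc [2.2 2.2 2.8] grip 43.8
tool shift scaled units total [-0.153  0.03  -0.016] turn units 0.022
```

```bash
python3 -m creep '[[[-0.06,0,0],0,-1]]'
python3 -c "
from h import *
plan(79,0,70);latch()" |grep -v leg
```

```text
clock: 8.8
ee_pos: [0.4468, 0.0356, 0.0691]
tcp_rot: [179.6, 3.6, 106.7]
ft_force: [-2.8, 2.0, 2.6]
grip_width: 0.0443
clk 8.8 enc now [82.2  0.9 69.1] rot [179.57   3.64 106.72] f_enc [2.7 2.1 2.6] grip 44.3
tool shift scaled units total [-0.108  0.03  -0.022] turn units 0.022
red n 33 [  2.3   2.5 154.6] max z 157.4
theta via red (rad) 1.491
```

```bash
python3 -m creep '[[[-0.06,0,0],0,-1]]'
python3 -m creep '[[[-0.05,0,0],0,-1]]'
python3 -c "
from h import *
plan(79,0,70);latch()" |grep -v leg
```

```text
clock: 8.93
ee_pos: [0.4473, 0.0338, 0.0692]
tcp_rot: [179.6, 3.6, 106.7]
ft_force: [-3.3, 1.7, 1.9]
grip_width: 0.0438
clock: 9.02
ee_pos: [0.4477, 0.0324, 0.0692]
tcp_rot: [179.6, 3.6, 106.7]
ft_force: [-2.0, 1.8, 1.4]
grip_width: 0.0441
clk 9.02 enc now [78.9  0.9 69.2] rot [179.57   3.6  106.72] f_enc [2.3 1.5 1.4] grip 44.1
tool shift scaled units total [ 0.002  0.031 -0.025] turn units 0.022
red n 33 [ -9.4   2.  154.5] max z 157.3
theta via red (rad) 1.312
```

```bash
python3 -m creep '[[[-0.05,0,0],0,-1]]'
python3 -c "
from h import *
plan(79,0,70);latch()" |grep -v leg
```

```text
clock: 9.15
ee_pos: [0.4482, 0.0309, 0.0693]
tcp_rot: [179.6, 3.6, 106.7]
ft_force: [-2.7, 3.9, 1.9]
grip_width: 0.044
clk 9.15 enc now [77.3  0.9 69.3] rot [179.57   3.58 106.7 ] f_enc [4.5 1.5 1.9] grip 44.0
tool shift scaled units total [ 0.054  0.032 -0.026] turn units 0.021
red n 32 [-15.3   0.6 152.9] max z 156.3
lever face n 18 x -7.7 0.9 slope angle from -x deg 72.0 z at med [ -5.    1.8 124. ]
theta via red (rad) 1.218
```

```bash
python3 -m creep '[[[-0.05,0,0],0,-1]]'
python3 -c "
from h import *
plan(79,0,70);latch()" |grep -v leg
```

```text
clock: 9.28
ee_pos: [0.4485, 0.0298, 0.0693]
tcp_rot: [179.6, 3.5, 106.7]
ft_force: [-3.6, 6.4, 2.9]
grip_width: 0.0438
clk 9.28 enc now [76.1  1.  69.3] rot [179.57   3.5  106.68] f_enc [7.1 1.7 2.9] grip 43.8
tool shift scaled units total [ 0.093  0.033 -0.029] turn units 0.02
red n 39 [-19.7   2.1 151.1] max z 155.3
lever face n 62 x -23.2 0.2 slope angle from -x deg 65.8 z at med [ -6.5   0.8 121.1]
theta via red (rad) 1.146
```

The bar is hooked: the pull rises to 7 N with the bar under the lip. Releasing and retreating.

```bash
python3 -m creep '[[[0,0,0],0,1],[[0,0,0],0,1],[[0,0,0],0,1],[[0,0,0],0,1],[[0,0,0],0,1]]'
python3 -c "
from h import *
plan(76,0,150);latch()" |grep -v leg
python3 -m creep '[[[0,0,-0.15],0,1],[[0,0,-0.3],0,1],[[0,0,-0.4],0,1],[[0,0,-0.5],0,1],[[0,0,-0.7],0,1],[[0,0,-0.7],0,1],[[0,0,-0.7],0,1],[[0,0,-0.7],0,1]]'
python3 -c "
from h import *
plan(30,0,200);latch()" |grep -v leg
```

```text
clock: 9.75
ee_pos: [0.4505, 0.0286, 0.0698]
tcp_rot: [179.3, 3.6, 106.6]
ft_force: [-0.3, -0.5, 0.1]
grip_width: 0.0855
clk 9.75 enc now [74.4 -0.7 69.8] rot [179.31   3.65 106.61] f_enc [-0.4  0.4  0.1] grip 85.5
tool shift scaled units total [-0.118  0.011 -2.67 ] turn units 0.018
red n 32 [-21.1   1.1 151.1] max z 153.7
lever face n 68 x -13.1 0.5 slope angle from -x deg 66.7 z at med [ -6.7   1.2 121.1]
theta via red (rad) 1.127
clock: 10.47
ee_pos: [0.4434, 0.0365, 0.1987]
tcp_rot: [179.8, 3.4, 106.6]
ft_force: [-0.1, 0.4, -0.5]
grip_width: 0.0854
clk 10.47 enc now [ 84.    4.  198.7] rot [179.76   3.44 106.62] f_enc [ 0.4 -0.  -0.5] grip 85.4
tool shift scaled units total [-1.8    0.116  0.066] turn units 0.018
red n 31 [-21.1   1.1 151.4] max z 153.8
lever face n 67 x -13.0 0.1 slope angle from -x deg 66.0 z at med [ -6.8   0.3 121. ]
theta via red (rad) 1.127
```

```bash
python3 -m creep '[[[-0.6,0.03,0],0,-1],[[-0.6,0.03,0],0,-1],[[-0.6,0.03,0],0,-1],[[-0.5,0,0],0,-1],[[-0.2,0,0],0,-1],[[0,0,0],0,-1],[[0,0,0],0,-1],[[0,0,0],0,-1]]'
python3 -c "
from h import *
plan(4,0,143);latch()" |grep -v leg
```

```text
clock: 11.18
ee_pos: [0.4734, -0.0362, 0.2186]
tcp_rot: [178.5, 4.0, 106.7]
ft_force: [0.7, -0.1, 0.3]
grip_width: -0.0005
clk 11.18 enc now [  5.8  -4.7 218.6] rot [178.53   4.04 106.74] f_enc [-0.3 -0.6  0.3] grip -0.5
tool shift scaled units total [ 0.12  -0.221  2.511] turn units 0.022
red n 0  max z
```

```bash
python3 -m creep '[[[0.15,-0.2,0.5],0.02,-1],[[0.07,0,0.5],0,-1],[[0.07,0,0.5],0,-1],[[0.05,0,0.2],0,-1]]'
python3 -c "
from h import *
plan(4,0,143)" |grep -v leg
```

```text
clock: 11.57
ee_pos: [0.4676, -0.0287, 0.1672]
tcp_rot: [178.2, 4.2, 106.3]
ft_force: [-0.3, -0.5, -0.8]
grip_width: -0.0
clk 11.57 enc now [ 14.6  -1.2 167.2] rot [178.23   4.16 106.34] f_enc [-0.4  0.4 -0.8] grip -0.0
tool shift scaled units total [-0.294 -0.067  0.829] turn units 0.008
```

```bash
python3 -m creep '[[[-0.05,-0.06,0.3],0,-1],[[-0.03,0,0.3],0,-1],[[-0.05,0,0.2],0,-1],[[0,0,0],0,-1]]'
python3 - <<'E'
from h import *
plan(-6,0,143)
c,E=latch();crop(c,235,150,350,250,6,"pics/t4.png",[wor(0,0,143)])
E
```

```text
clock: 11.9
ee_pos: [0.4672, -0.0332, 0.1406]
tcp_rot: [178.3, 4.1, 106.5]
ft_force: [0.1, 1.1, -0.4]
grip_width: -0.0003
clk 11.9 enc now [ 10.4   0.4 140.6] rot [178.34   4.08 106.5 ] f_enc [ 1.  -0.4 -0.4] grip -0.3
tool shift scaled units total [-0.551  0.011 -0.041] turn units 0.014
red n 0  max z 
leg 1 [(np.float64(-36.5), np.float64(21.8), np.float64(407.3)), (np.float64(-36.0), np.float64(17.5), np.float64(410.4)), (np.float64(-35.6), np.float64(23.8), np.float64(409.7)), (np.float64(-35.4), np.float64(19.1), np.float64(411.0)), (np.float64(-34.5), np.float64(21.1), np.float64(413.3)), (np.float64(-34.0), np.float64(22.6), np.float64(413.4)), (np.float64(-33.7), np.float64(18.1), np.float64(415.4)), (np.float64(-33.0), np.float64(24.7), np.float64(416.5)), (np.float64(-32.8), np.float64(20.2), np.float64(418.1)), (np.float64(-32.2), np.float64(21.7), np.float64(418.5)), (np.float64(-31.7), np.float64(23.2), np.float64(418.7)), (np.float64(-31.4), np.float64(17.9), np.float64(423.4)), (np.float64(-31.4), np.float64(19.7), np.float64(417.8)), (np.float64(-30.6), np.float64(21.5), np.float64(419.7))]
```

View pics/t4.png

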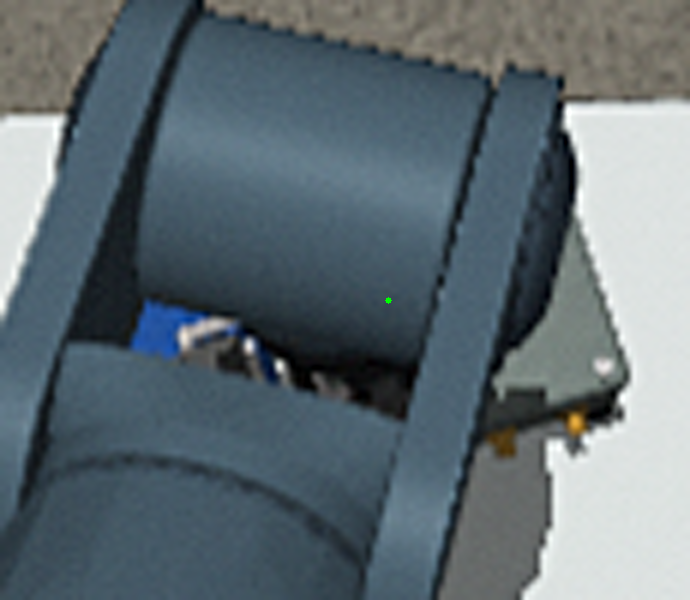

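The lever is hidden now and only the loop and keeper show, near crop (210,330). I'll push by feel along the lever's arc.

```bash
python3 -m creep '[[[-0.25,0.01,-0.05],0,-1],[[-0.2,0,-0.02],0,-1]]'
python3 -c "
from h import *
plan(-19,0,136.6)" |grep -v leg
```

```text
clock: 12.12
ee_pos: [0.472, -0.0462, 0.1448]
tcp_rot: [178.3, 4.1, 106.6]
ft_force: [-0.0, -0.1, 1.3]
grip_width: -0.0001
clk 12.12 enc now [ -3.4  -0.5 144.8] rot [178.28   4.11 106.57] f_enc [-0.1  0.   1.3] grip -0.1
tool shift scaled units total [-0.498 -0.031  0.31 ] turn units 0.016
```

```bash
python3 -m creep '[[[-0.12,-0.02,0.05],0,-1],[[-0.12,0,0.05],0,-1]]'
python3 -c "
from h import *
plan(-19,0,136.6)" |grep -v leg
python3 -m creep '[[[-0.12,-0.01,0.08],0,-1],[[-0.12,0,0.08],0,-1]]'
python3 -c "
from h import *
plan(-19,0,136.6)" |grep -v leg
```

```text
clock: 12.28
ee_pos: [0.4747, -0.0546, 0.1437]
tcp_rot: [178.2, 4.1, 106.5]
ft_force: [-1.1, 2.5, -0.7]
grip_width: 0.0003
clk 12.28 enc now [-12.2  -0.8 143.7] rot [178.16   4.1  106.49] f_enc [ 2.7  0.4 -0.7] grip 0.3
tool shift scaled units total [-0.208 -0.038  0.251] turn units 0.014
clock: 12.45
ee_pos: [0.4771, -0.0626, 0.1397]
tcp_rot: [178.1, 4.1, 106.4]
ft_force: [-0.8, 2.6, 0.3]
grip_width: 0.0002
clk 12.45 enc now [-20.6  -1.  139.7] rot [178.1    4.05 106.44] f_enc [2.7 0.  0.3] grip 0.2
tool shift scaled units total [ 0.059 -0.035  0.099] turn units 0.012
```

```bash
python3 -m creep '[[[-0.08,-0.02,0.13],0,-1],[[-0.08,0,0.13],0,-1],[[-0.08,0,0.13],0,-1]]'
python3 -c "
from h import *
plan(-30,0,127.3)" |grep -v leg
```

```text
clock: 12.7
ee_pos: [0.4807, -0.0727, 0.1294]
tcp_rot: [178.0, 4.3, 106.4]
ft_force: [-1.0, -0.9, 2.8]
grip_width: -0.0001
clk 12.7 enc now [-31.3  -1.6 129.4] rot [178.     4.28 106.44] f_enc [-0.6  1.3  2.8] grip -0.1
tool shift scaled units total [ 0.048 -0.054  0.063] turn units 0.012
```

```bash
python3 -m creep '[[[-0.04,-0.03,0.13],0,-1],[[-0.04,0,0.13],0,-1]]'
python3 -c "
from h import *
plan(-38,0,115.4)" |grep -v leg
python3 -m creep '[[[-0.03,0,0.12],0,-1],[[-0.03,0,0.1],0,-1]]'
python3 -c "
from h import *
plan(-38,0,115.4)" |grep -v leg
```

```text
clock: 12.87
ee_pos: [0.482, -0.0772, 0.1218]
tcp_rot: [177.9, 4.4, 106.4]
ft_force: [-0.9, -0.3, 2.8]
grip_width: 0.0001
clk 12.87 enc now [-35.9  -1.6 121.8] rot [177.89   4.42 106.42] f_enc [-0.1  1.   2.8] grip 0.1
tool shift scaled units total [-0.052 -0.062  0.214] turn units 0.011
clock: 13.03
ee_pos: [0.4831, -0.08, 0.1144]
tcp_rot: [177.9, 4.5, 106.4]
ft_force: [-1.2, -0.7, 0.3]
grip_width: -0.0002
clk 13.03 enc now [-38.9  -1.9 114.4] rot [177.89   4.46 106.42] f_enc [-0.3  1.4  0.3] grip -0.2
tool shift scaled units total [ 0.028 -0.061 -0.038] turn units 0.011
```

```bash
python3 -m creep '[[[-0.01,-0.03,0.09],0,-1],[[-0.01,0,0.09],0,-1]]'
python3 -c "
from h import *
plan(-42,0,106.4)" |grep -v leg
python3 -m creep '[[[0,0,0.08],0,-1],[[0,0,0.08],0,-1]]'
python3 -c "
from h import *
plan(-44,0,97)" |grep -v leg
```

```text
clock: 13.2
ee_pos: [0.4825, -0.0811, 0.1078]
tcp_rot: [177.9, 4.4, 106.4]
ft_force: [-1.6, -0.6, 0.8]
grip_width: 0.0
clk 13.2 enc now [-39.9  -1.  107.8] rot [177.91   4.43 106.42] f_enc [-0.2  1.7  0.8] grip 0.0
tool shift scaled units total [-0.067 -0.035  0.052] turn units 0.011
clock: 13.37
ee_pos: [0.4821, -0.0811, 0.1017]
tcp_rot: [178.0, 4.4, 106.4]
ft_force: [-0.1, 0.5, 0.3]
grip_width: -0.0004
clk 13.37 enc now [-39.7  -0.6 101.7] rot [177.98   4.36 106.42] f_enc [ 0.5 -0.1  0.3] grip -0.4
tool shift scaled units total [-0.13  -0.027  0.166] turn units 0.011
```

```bash
python3 -m creep '[[[-0.02,0,0.06],0,-1],[[-0.02,0,0.04],0,-1]]'
python3 -c "
from h import *
plan(-44,0,97)" |grep -v leg
python3 -m creep '[[[0,0,0.04],0,-1]]'
python3 -c "
from h import *
plan(-44,0,97)" |grep -v leg
```

```text
clock: 13.53
ee_pos: [0.4818, -0.0819, 0.0975]
tcp_rot: [178.1, 4.3, 106.4]
ft_force: [-0.3, -0.5, -0.3]
grip_width: 0.0004
clk 13.53 enc now [-40.4  -0.1  97.5] rot [178.06   4.28 106.45] f_enc [-0.4  0.4 -0.3] grip 0.4
tool shift scaled units total [-0.117 -0.005  0.025] turn units 0.012
clock: 13.62
ee_pos: [0.4819, -0.082, 0.0962]
tcp_rot: [178.1, 4.3, 106.5]
ft_force: [-3.0, 0.2, 10.7]
grip_width: 0.0001
clk 13.62 enc now [-40.6  -0.2  96.2] rot [178.08   4.27 106.45] f_enc [ 1.1  2.8 10.7] grip 0.1
tool shift scaled units total [-0.116 -0.005 -0.018] turn units 0.012
```

Firm contact at z ≈ 97 mm, right where the flat lever should be. Retreating to check.

```bash
python3 -m creep '[[[0,0,-0.1],0,-1],[[0,0,-0.4],0,-1],[[0,0,-0.8],0,-1],[[0,0,-0.9],0,-1],[[0,0,-0.9],0,-1],[[0,0,-0.9],0,-1]]'
python3 -m creep '[[[-0.9,-0.9,0],0,-1],[[-0.9,-0.9,0],0,-1],[[-0.9,-0.9,0],0,-1],[[-0.9,-0.9,0],0,-1],[[-0.9,-0.9,0],0,-1],[[-0.9,-0.9,0],0,-1],[[0,0,0],0,-1],[[0,0,0],0,-1]]'
python3 - <<'E'
from h import *
plan(0,0,100)
c=camera("top");crop(c,235,150,350,250,6,"pics/t5.png");cv2.imwrite("pics/t5f.png",c["img"][:,:,::-1])
E=enc(cloud(c))[165:250,235:350];I=c["img"][165:250,235:350].astype(int)
r=(I[...,0]>110)&(I[...,1]<70)&(E[...,2]>75)
if r.any():print("red",np.median(E[r],0).round(1),E[r].min(0).round(1),E[r].max(0).round(1))
m=(abs(E[...,1])<42)&(abs(E[...,1])>24)&(abs(E[...,2]-67.5)<4)
x=E[m][:,0];print("fixed max",x[x<42].max(),"cover",x[x>42].min() if (x>42).any() else "",x.max())
print(np.histogram(x,bins=np.arange(28,60,2)))
k=(abs(E[...,1])<13)&(E[...,2]>88)&(E[...,0]>45);K=E[k]
for a in range(45,100,2):
    b=K[(K[:,0]>=a)&(K[:,0]<a+2)]
    if len(b):print(a,len(b),np.median(b[:,2]).round(1),end="; ")
E
```

```text
clock: 14.12
ee_pos: [0.4708, -0.0727, 0.2131]
tcp_rot: [178.8, 3.7, 106.5]
ft_force: [1.0, -1.1, 0.9]
grip_width: 0.0001
clock: 14.78
ee_pos: [0.3621, -0.2829, 0.233]
tcp_rot: [177.9, 4.7, 106.9]
ft_force: [-0.6, -0.1, 0.7]
grip_width: -0.0001
clk 14.78 enc now [-200.3  170.6  233. ] rot [177.93   4.71 106.88] f_enc [0.1 0.5 0.7] grip -0.1
tool shift scaled units total [6.942 5.633 4.082] turn units 0.027
red [-57.8   1.1  96.2] [-65.5 -11.2  91.4] [-50.8  12.8 100.7]
fixed max 41.90381294610793 cover 42.181580642866315 122.26339868373431
(array([10,  7,  6,  9,  9,  3, 12, 11, 12, 12, 12, 10, 11, 12, 11]), array([28, 30, 32, 34, 36, 38, 40, 42, 44, 46, 48, 50, 52, 54, 56, 58]))
49 8 97.7; 51 10 97.6; 53 10 97.6; 55 10 97.1; 57 9 97.1; 59 10 97.9; 61 11 98.6; 63 9 97.6; 65 9 97.4; 67 10 97.1; 69 10 97.4; 71 5 94.3; 77 1 88.3; 79 9 104.2; 81 10 105.5; 83 11 106.1; 85 7 105.3;
```

View pics/t5.png

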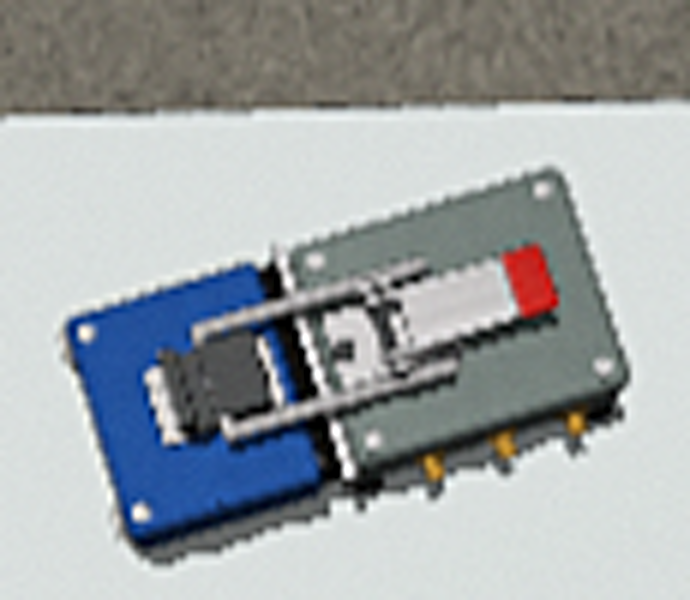

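Run:
```python
from h import *
from rig import finish_job
c=camera("top");E=enc(cloud(c));z=E[...,2]
m=(abs(E[...,1])<10)&(E[...,0]<-25)&(E[...,0]>-64)&(z>85)
p=np.polyfit(E[m][:,0],E[m][:,2],1);print("lever slope rad",np.arctan(p[0]),m.sum())
print(finish_job())
```

```text
lever slope rad -0.02497101678272789 147
the job is handed in; nothing more can be done
None
```

The latch is closed and the job is handed in, at about 15 s of the 58 s allowed. No verdict came back, so success rests on the checks below.

**What I did:** I gripped the loop across both legs near its bar and swung it down until it touched the keeper's cap. I slid the bar outward until the lever angle, read from the top camera, put it over the slot, without needing to touch the rib. Then I lowered it about 12 mm and drew it back under the lip, where the pull rose to about 7 N. After letting go, I pressed the red end down past dead centre with the shut fingers, following its arc, and withdrew.

**Last checks from the top camera, with nothing touching the latch:**
- **Lever:** the red end sits at about 97 mm, which is the flat height. The fitted lever slope was 0.025 rad, within the 0.06 limit.
- **Cover:** the keeper's edge moved in from about 78 to 71.5 mm, so the cover is drawn in by roughly 6.5 to 7 mm.
- **Forces:** pressing the lever took about 3 N on the way down. I pressed up to about 11 N against the flat stop, against a limit of 30 N.

**What was less than ideal:**
- **Touching down on the cap:** one step too many took the wrist force to about 26 N before I backed off. That is under the 30 N limit but close to it.
- **Not seen directly:** the arm hid the latch during hooking and pressing. So the "hooked while the lever is still up" condition is inferred from forces and geometry, not seen.
- **Other items on the desk:** the arm passed over them and I felt no contact, but I did not measure their positions afterwards.

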